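# Turn the stencil leaf over onto the card

### The job

With the fingertips only, push the knobbed steel pattern weight off the marking board so that it stands flat on the table beside it, sliding it without lifting it or tipping it over. Then push the half-raised plywood stencil leaf up and over its hinge and press it down flat on the white card on the other half of the board. Leave the other things on the table where they are.

Things in the scene. Friction and masses are not known exactly. Their poses are not given: they have to be found in the camera images.
- board: Fixed grey board, 240 (its x) x 310 (its y) x 6 mm; origin at the centre of its underside, on the table. The leaf's hinge line is along its x through the centre, 10.5 mm above the table. A 2 mm sheet covers 12 to 153 mm either side of it (top 8 mm above the table): white card on the +y half, brown on -y. Table is free 90 mm beyond the +y edge and 70 mm beyond the -y edge.
- leaf (a joint): Angle (rad) of the plywood stencil leaf: 0 = flat on the brown half (-y), 1.57 = upright, 3.14 = flat on the white card (+y), the stop. It starts half raised, 0.6 to 1.0. Leaf 0.12 kg; the stiff friction hinge (about 0.18 N m) holds it wherever it is left; moving it takes 1 to 2 N at the free edge, square to the leaf.
- leaf_edge (a point): Middle of the leaf's free edge, at half its thickness. The leaf is 200 mm long along the hinge and 5 mm thick, the free edge 150 mm from the hinge line; two slots 23 mm wide lie 54 to 76 mm from the hinge, the rest is solid.
- weight: The steel pattern weight that stands on the white card: a disc of 64 mm diameter and 22 mm height with a knob on top (24 mm diameter, overall height 48 mm), about 0.3 to 0.6 kg. Origin at the centre of its underside, z axis up. It slides when pushed at the disc and drops 8 mm from card to table.
- spare_weight: Bystander: a second weight of the same shape and size on the table beyond the board's +x end; origin at the centre of its underside.
- glue_jar: Bystander: jar, 60 mm diameter, 75 mm high, beyond the board's +x end; origin under its centre.
- tape_roll: Bystander: ring of tape, 90 mm diameter, 22 mm high, on the table off the board's -y side; origin under its centre.
- awl: Bystander: awl with a handle, lying on the table well off to the robot's left, pointing ahead; origin under its middle.
- mug: Bystander: white mug, 76 mm diameter, 90 mm high, well off to the robot's right; origin under its centre.
Not all that is in view belongs to the job. Leave any turquoise look-alike of the weight alone.

How it is judged:
By the outcome, as a careful person would: the job done as asked, in the order asked, and still so for the second after the job is handed in, with the robot touching nothing.
It also fails if it takes over 56 s, if anything falls off the work surface, if the arm or the gripper's body presses on something with over 40 N, if the wrist force passes 120 N, or if a joint passes its speed limit or range.

### The arm

A 6-joint arm with a two-finger parallel gripper is mounted at the origin on the work surface. World frame = base frame: x ahead of the robot, y to its left, z up, the work surface at z = 0. Lengths are in m, angles in rad, forces in N, time in s.
With the tool pointing down it reaches from about 0.25 to 0.775 m from the base axis. Payload 4 kg.
Tool frame: the origin (TCP) lies midway between the tips of the shut fingers; the grasp point (between the pads) lies robot.grip_point_offset behind it (robot.grip_point_offset is the distance from the TCP to the grasp point, in m); z points along the fingers, x is the direction in which the jaws open and shut, and the axes are right-handed (so a half turn about z gives the same grasp; the last joint's range is limited). The gripper opens to 94 mm and grips with 3 to 60 N. Pads are 16 mm wide; open, the fingers measure 119 mm over their backs; the gripper's body (75 mm by 177 mm) begins 78 mm behind the grasp point.
Start: joints at [-1.205, 0.087, 1.371, -0, 1.684, -0.103], TCP at [0.248, -0.491, 0.206] pointing down, gripper open.
Joint ranges: [-3.1, 3.1], [-0.76, 2.03], [0.27, 2.55], [-1.08, 4.22], [0.17, 2.65], [-2.57, 2.57]. Speed limits (rad/s): [2.79, 2.79, 3.14, 3.14, 3.14, 3.14].

### API

Orientations are given as [roll, pitch, yaw] about the fixed x, y, z axes, in that order (R = Rz(yaw) Ry(pitch) Rx(roll)).
In Python, from bench import robot, optics, finder gives the robot as it stands. The module is installed in compiled form; this text tells all that it offers.
- The arm moves only by the tool arm_command, never from a script. Its argument "plan" is a list of rows, each a list of 5 numbers: the opening, from 0 (shut) to 1 (fully open), then the shift along the world's x, y, z in m, then the turn about the world's z in degrees. A call has 1 to 10 rows; each row is the pose to reach, as a shift and turn from the pose commanded when the call began; what a row does not reach only later rows make up. A row lasts 1/8 s, in which the tool goes at most 62.5 mm and 10.7 degrees, less where a joint would pass 70% of its speed; a pose out of reach is approached as far as the arm can. A call with a gripper value outside its range is refused whole. The fingers move at their own pace and stop on an object; the grip force is fixed at half the most. Time passes only in rows, so rows that repeat a pose let the fingers close. It gives the time, the measured TCP pose, the force and the opening at its end, in the units of the state.
- robot.get_obs(): the state, without advancing time (a new reading comes with each control period).
- optics.snapshot(name): name is "side" or "top" or "wrist"; returns a dict with "image" (420x560x3 uint8, red, green, blue), "fx", "fy", "cx", "cy" (pixels), "dist" ([k1, k2, p1, p2, k3] as OpenCV has them; the pictures are not rectified), "position" and "rotation" of the camera in the world; the wrist camera has in their place "hand_eye" (4x4, takes a point from camera to tool coordinates, whose origin is the TCP and whose axes are the tool frame's). Camera axes: x right, y down, z forward; pixel columns grow to the right and rows downward; lengths in m; the calibration is good to about 2 mm. A picture is of the moment at which its call begins: read the wrist's pose just before it. There is no depth.
- robot.close_job(): hands the job in, once; it reports no verdict.
Trained networks look in the newest picture that a camera, given by its name, has taken for a name from the list of things; names that differ only in an ending like _2 or _b are one class to them, and where a whole thing is asked for, a point or a joint stands for the part that bears it (a point fixed in the world has none). Each returns a list of dicts, best first, with "p" (0 to 1); they miss things now and then, are a little off and sometimes report something else, mostly with a low value. They report only what shows in the picture. A call takes as long as a camera call. They do not tell look-alikes from the thing itself.
- finder.masks_of(label, camera): "pixels" (420x560 bool, what is visible of it) and "extent" ([left, top, right, bottom] in pixels, round what is visible of it).
The state is a dict: "time": time; "joint_positions": joint angles; "qvel": joint speeds; "joint_torque": joint torques, N m; "tool_pos": TCP position; "ee_rot": TCP orientation; "wrist_force": force on the tool from outside, world axes, zero at the start; "wrist_torque": the same for the moment, N m; "width": finger opening in m.
Only numpy, scipy, OpenCV 4.12 (cv2) and the standard library are available. Lean on these libraries where they do the work, as an engineer would, in place of code of your own. Each camera call takes 0.05 s, during which the arm holds its last target.

## Working session

There is one attempt and no reset: what is moved stays moved. The work goes in short steps, Python scripts to look and compute and a tool call to move; the robot and the scene stay as the last step left them, time stands still between calls to the robot, and variables do not carry over. Pictures are saved under pics/ and viewed, and the job is handed in when it is done.

Besides the shell and the picture viewer there is one more tool, called after "Request:" by a JSON object that holds its "name" and its "arguments", one argument or row to a line. arm_command: Moves the arm, as the interface text tells. Its arguments: {"type":"object","properties":{"plan":{"type":"array","items":{"type":"array","items":{"type":"number"}}}},"required":["plan"]}

```bash
mkdir -p pics; python3 - <<'E'
from bench import robot, optics, finder
import cv2
print(robot.get_obs(), robot.grip_point_offset)
for n in ["side","top"]:
    s=optics.snapshot(n); cv2.imwrite(f"pics/{n}0.png",s["image"][:,:,::-1])
    print(n,{k:v for k,v in s.items() if k!="image"})
    for l in ["board","leaf","weight","spare_weight","glue_jar","tape_roll","awl","mug"]:
        print(l,[(round(d["p"],2),d["extent"]) for d in finder.masks_of(l,n)][:4])
E
```

```text
{'time': 0.0, 'joint_positions': array([-1.20510002e+00,  8.79259789e-02,  1.37224718e+00, -4.12565507e-05,
        1.68357365e+00, -1.03112642e-01]), 'qvel': array([ 5.61183420e-06, -4.23155944e-04,  6.01858265e-04, -5.48846181e-04,
       -7.09993610e-04,  2.40726159e-03]), 'joint_torque': array([-7.78232206e-04, -3.40175664e+01, -3.02429652e+01,  7.17055681e-02,
        3.29722592e-02, -1.90703781e-04]), 'tool_pos': array([ 0.24828448, -0.49016   ,  0.20432362]), 'ee_rot': array([-3.14141171e+00,  2.14693385e-03, -1.10199178e+00]), 'wrist_force': array([0.06915585, 0.84324797, 1.2227857 ]), 'wrist_torque': array([ 0.07922154,  0.00597891, -0.0469357 ]), 'width': 0.09384176737698856} 0.0188
side {'fx': 493.15759028997536, 'fy': 493.15759028997536, 'cx': 279.96221035926504, 'cy': 212.46128357970048, 'dist': array([0.06311697, 0.        , 0.        , 0.        , 0.        ]), 'position': array([ 0.1109706 , -1.2309475 ,  0.92731169]), 'rotation': array([-2.16400918,  0.00471398, -0.36283155])}
board [(0.77, [224.3, 202.6, 306.2, 265.6]), (0.54, [311.0, 221.3, 331.2, 246.9])]
leaf [(0
[... 522 characters left out ...]
     ,  0.        ]), 'position': array([ 0.38424877, -0.02390631,  1.11910391]), 'rotation': array([-2.97037424, -0.01946355, -1.56788139])}
board [(0.76, [201.4, 180.1, 331.1, 289.1])]
leaf [(0.72, [262.6, 194.3, 310.3, 276.7])]
weight [(0.98, [218.4, 208.0, 244.3, 229.7]), (0.93, [199.5, 138.3, 225.0, 157.6]), (0.74, [149.1, 204.4, 173.2, 226.2]), (0.6, [148.2, 261.1, 171.8, 284.7])]
spare_weight [(0.58, [239.4, 148.5, 260.0, 175.0])]
glue_jar [(0.84, [304.1, 167.0, 333.0, 193.5])]
tape_roll [(0.76, [359.1, 242.0, 397.5, 272.6]), (0.43, [240.9, 149.9, 260.0, 175.7])]
awl [(0.97, [101.8, 230.6, 127.1, 278.4])]
mug [(0.84, [423.0, 208.3, 457.9, 248.4]), (0.41, [262.0, 195.4, 312.6, 276.9])]
```

```bash
python3 - <<'E'
import cv2
a=cv2.imread("pics/top0.png")[120:320,90:410]; cv2.imwrite("pics/top0c.png",cv2.resize(a,(800,500),interpolation=cv2.INTER_CUBIC))
a=cv2.imread("pics/side0.png")[140:360,190:390]; cv2.imwrite("pics/side0c.png",cv2.resize(a,(545,600),interpolation=cv2.INTER_CUBIC))
E
```

```text
(no output)
```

View pics/top0c.png

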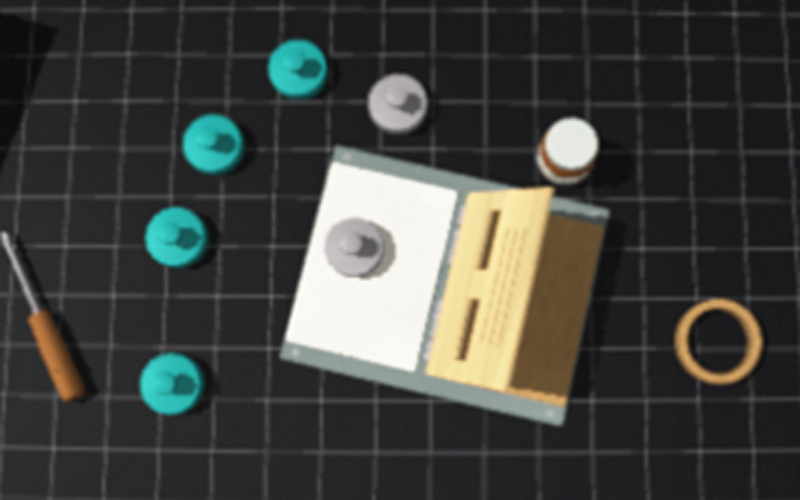

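View pics/side0c.png

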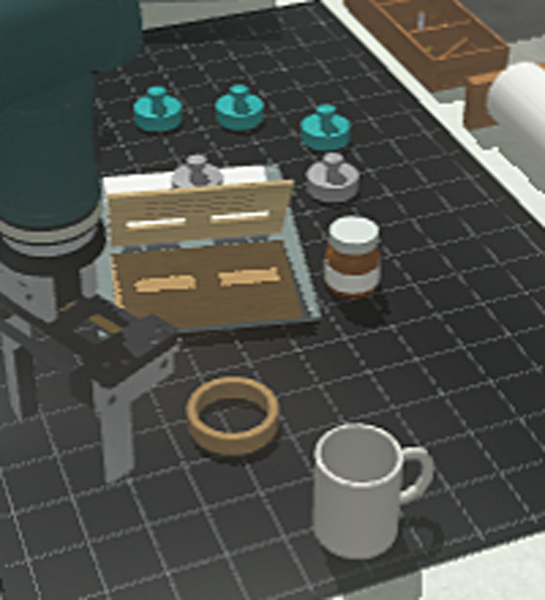

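View pics/top0.png

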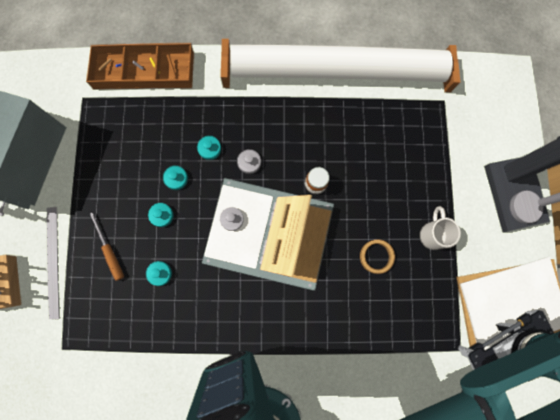

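```bash
cat > h.py <<'E'
import numpy as np, cv2
from scipy.spatial.transform import Rotation as Ro
from scipy.optimize import least_squares
def cam(s):
    K=np.array([[s["fx"],0,s["cx"]],[0,s["fy"],s["cy"]],[0,0,1]])
    return K,np.array(s["dist"]),np.array(s["position"]),Ro.from_euler("xyz",s["rotation"]).as_matrix()
def proj(s,P):
    K,d,t,R=cam(s); P=np.atleast_2d(P).astype(float)
    rv,_=cv2.Rodrigues(R.T); return cv2.projectPoints(P,rv,-R.T@t,K,d)[0][:,0]
def toplane(s,px,z):
    K,d,t,R=cam(s); u=cv2.undistortPoints(np.array(px,float).reshape(-1,1,2),K,d)[:,0]
    r=np.c_[u,np.ones(len(u))]@R.T
    return t+r*((z-t[2])/r[:,2])[:,None]
E
python3 - <<'E'
from h import *
from bench import robot, optics, finder
s=optics.snapshot("top")
c=np.array([[335,147],[610,210],[563,424],[282,357]])/2.5+[90,120]
print(toplane(s,c,.006))
L=np.array([[.12,.155],[.12,-.155],[-.12,-.155],[-.12,.155]])
def bd(p,l,z): 
    l=np.atleast_2d(l); C,S=np.cos(p[2]),np.sin(p[2])
    return np.c_[p[0]+C*l[:,0]-S*l[:,1],p[1]+S*l[:,0]+C*l[:,1],np.full(len(l),z)]
r=least_squares(lambda p:(proj(s,bd(p,L,.006))-c).ravel(),[.4,0,-.2])
print(r.x,np.degrees(r.x[2]),r.fun)
p=r.x; np.save("board.npy",p)
# weight: fit disc mask centroid; disc: use silhouette points
m=finder.masks_of("weight","top")
def sil(x,y,z0):
    a=np.linspace(0,2*np.pi,60); pts=[]
    for rr,z in ((.032,0),(.032,.022),(.012,.022),(.012,.048)):
        pts.append(np.c_[x+rr*np.cos(a),y+rr*np.sin(a),np.full(60,z0+z)])
    return pts
def toB(P):
    C,S=np.cos(p[2]),np.sin(p[2]);d=np.asarray(P)[:2]-p[:2]; return np.array([C*d[0]+S*d[1],-S*d[0]+C*d[1]])
def rend(x,y,z0):
    im=np.zeros((420,560),np.uint8)
    P=sil(x,y,z0)
    for i in (0,2):
        q=np.r_[proj(s,P[i]),proj(s,P[i+1])].astype(np.float32)
        cv2.fillConvexPoly(im,np.round(cv2.convexHull(q)*16).astype(int),1,shift=4)
    return im>0
for d in m[:5]:
    pix=d["pixels"]; v,u=np.nonzero(pix); z0=.008 if 215<u.mean()<250 and v.mean()>200 else 0
    x=toplane(s,[[u.mean(),v.mean()]],z0+.02)[0]
    for _ in range(4):
        vv,uu=np.nonzero(rend(x[0],x[1],z0))
        x=x+toplane(s,[[u.mean(),v.mean()]],z0+.02)[0]-toplane(s,[[uu.mean(),vv.mean()]],z0+.02)[0]
    g=rend(*x[:2],z0)
    print("weight",d["p"],x[:2],"board",toB(x),"iou",(g&pix).sum()/(g|pix).sum())
for n,h in (("spare_weight",.022),("glue_jar",.075),("tape_roll",.022),("awl",.01),("mug",.09)):
    d=finder.masks_of(n,"top")
    if d:
        v,u=np.nonzero(d[0]["pixels"]); x=toplane(s,[[u.mean(),v.mean()]],h/2)[0]; print(n,x[:2],"board",toB(x))
# leaf angle scan w/ mask
d=finder.masks_of("leaf","top")[0]; pix=d["pixels"]
best=[]
for a in np.arange(.4,1.3,.05):
    pts=[]
    for lx in (-.1,.1):
        for rr in (.002,.15):
            for t in (-.0025,.0025):
                y=-rr*np.cos(a)+t*np.sin(a); z=.0105+rr*np.sin(a)+t*np.cos(a); pts.append(bd(p,[lx,y],z)[0])
    im=np.zeros((420,560),np.uint8); cv2.fillConvexPoly(im,np.round(cv2.convexHull(proj(s,np.array(pts)).astype(np.float32))*16).astype(int),1,shift=4); im=im>0
    best.append((round((im&pix).sum()/(im|pix).sum(),3),round(a,2)))
print(sorted(best)[-4:])
# leaf edge pixel crop corners (553,188),(505,390)
e=np.array([[553,188],[507,389]])/2.5+[90,120]
for a in (.6,.7,.8,.9,1.0):
    P=np.r_[bd(p,[.1,-.15*np.cos(a)],.0105+.15*np.sin(a)),bd(p,[-.1,-.15*np.cos(a)],.0105+.15*np.sin(a))]
    print(a,(proj(s,P)-e).round(1).tolist())
E
```

```text
[[ 0.65416011  0.1051681   0.006     ]
 [ 0.58520495 -0.19882688  0.006     ]
 [ 0.35319477 -0.14441331  0.006     ]
 [ 0.42283513  0.1565083   0.006     ]]
[ 0.50391396 -0.0204054  -0.22499106] -12.891038385324437 [ 0.46408175 -0.45749241 -0.20881042 -0.39604274  0.11995853  0.31710017
 -0.36738108  0.49008669]
weight 0.92 [0.55197509 0.27669308] board [-0.01943218  0.30033277] iou 0.9032882011605415
weight 0.89 [0.65810956 0.2413896 ] board [0.09190341 0.28959742] iou 0.8047808764940239
weight 0.87 [0.39259255 0.27372061] board [-0.17413451  0.26187735] iou 0.9092592592592592
weight 0.82 [0.74306521 0.15021044] board [0.19505971 0.21966974] iou 0.8568464730290456
weight 0.78 [0.5412848  0.08113047] board [0.01377654 0.10731412] iou 0.8411764705882353
spare_weight [0.70505425 0.03637108] board [0.18340407 0.10021942]
glue_jar [ 0.64485484 -0.14928914] board [ 0.16614227 -0.09419179]
tape_roll [ 0.49945642 -0.065166  ] board [ 0.00564079 -0.04462692]
awl [0.43338312 0.41040728] board [-0.16486649  0.40421926]
mug [ 0.50571418 -0.47897509] board [ 0.10406067 -0.44661031]
[(np.float64(0.788), np.float64(1.1)), (np.float64(0.819), np.float64(0.95)), (np.float64(0.869), np.float64(1.05)), (np.float64(0.882), np.float64(1.0))]
0.6 [[14.4, 6.9], [15.8, 4.5]]
0.7 [[11.5, 5.2], [12.7, 3.7]]
0.8 [[8.0, 3.5], [8.9, 2.7]]
0.9 [[4.0, 1.7], [4.6, 1.7]]
1.0 [[-0.5, -0.1], [-0.2, 0.5]]
```

Look-alikes (top picture): turquoise at (209,147), (175,177), (160,215) and (158,273) are to be left alone. Grey at (249,161) is off the board, so it is the spare. Grey at (232,219) stands on the white card, so that one is the weight. I'll check it in a close crop with my fit drawn on.

```bash
python3 - <<'E'
from h import *
from bench import robot, optics
s=optics.snapshot("top"); p=np.load("board.npy")
im=cv2.resize(s["image"][170:300,195:345,::-1].copy(),None,fx=5,fy=4.6,interpolation=cv2.INTER_CUBIC)
im=cv2.resize(s["image"][180:260,195:295,::-1].copy(),None,fx=7,fy=7,interpolation=cv2.INTER_CUBIC)
a=np.linspace(0,6.28,90)
for r,z,c in ((.032,.008,(0,0,255)),(.032,.03,(0,255,0)),(.012,.056,(255,0,0))):
    q=(proj(s,np.c_[.5413+r*np.cos(a),.0811+r*np.sin(a),a*0+z])-[195,180]+.5)*7
    cv2.polylines(im,[q.astype(int)],True,c,1)
cv2.imwrite("pics/w.png",im)
print(optics.snapshot("wrist")["hand_eye"].round(3))
E
```

```text
[[ 1.     0.001  0.001 -0.001]
 [-0.001  0.972  0.233 -0.069]
 [-0.001 -0.233  0.972 -0.179]
 [ 0.     0.     0.     1.   ]]
```

View pics/w.png

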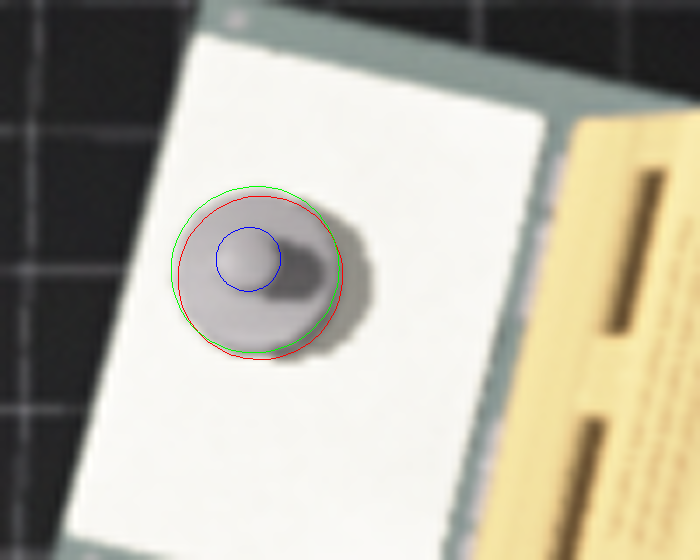

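The crop shows the grey, knobbed weight standing on the white card at crop (255,270), and the fitted outline matches it. Next I move over the card, behind the weight.

Request:
{"name": "arm_command", "arguments": {
  "plan": [
    [0.32,0.03,0.055,0,6],
    [0.32,0.055,0.105,0,12],
    [0.32,0.085,0.155,0,18],
    [0.32,0.11,0.205,0,24],
    [0.32,0.14,0.255,0,30],
    [0.32,0.165,0.305,0,36],
    [0.32,0.195,0.355,0,42],
    [0.32,0.22,0.405,0,48],
    [0.32,0.25,0.46,0,50.2],
    [0.32,0.28,0.514,0,50.2]
  ]
}}

```text
time: 2.65
tool_pos: [0.5293, 0.0252, 0.2058]
ee_rot: [3.141, -0.001, -0.226]
wrist_force: [0.6, -0.2, -0.5]
width: 0.0299
```

Request:
{"name": "arm_command", "arguments": {
  "plan": [
    [0.32,0,0,0,0],
    [0.32,0,0,0,0],
    [0.32,0,0,0,0]
  ]
}}

```text
time: 3.02
tool_pos: [0.5281, 0.022, 0.2057]
ee_rot: [3.141, -0.0, -0.228]
wrist_force: [-0.6, -0.2, 0.8]
width: 0.0301
```

Request:
{"name": "arm_command", "arguments": {
  "plan": [
    [0.32,0,0,-0.05,0],
    [0.32,0,0,-0.1,0],
    [0.32,0,0,-0.14,0],
    [0.32,0,0,-0.17,0],
    [0.32,0,0,-0.185,0],
    [0.32,0,0,-0.191,0],
    [0.32,0,0,-0.191,0]
  ]
}}

```text
time: 3.9
tool_pos: [0.5291, 0.0229, 0.0153]
ee_rot: [-3.141, -0.002, -0.227]
wrist_force: [0.6, -0.3, -0.4]
width: 0.03
```

```bash
python3 - <<'E'
from bench import *
import cv2
print(robot.get_obs())
a=optics.snapshot("top")["image"][150:310,130:370,::-1]; b=optics.snapshot("wrist")["image"][:,:,::-1]
cv2.imwrite("pics/t1.png",cv2.resize(a,(780,520),interpolation=cv2.INTER_CUBIC)); cv2.imwrite("pics/w1.png",b)
E
```

```text
{'time': 3.9, 'joint_positions': array([-6.38363889e-02,  1.58810860e-01,  1.68112752e+00, -3.01941544e-05,
        1.30013837e+00,  1.62702184e-01]), 'qvel': array([ 6.27160451e-03, -8.37293303e-03, -1.48180642e-02, -3.20375086e-05,
        1.66565040e-03,  8.60866499e-04]), 'joint_torque': array([-9.56249563e-02, -3.33643198e+01, -2.66351992e+01,  6.56280247e-02,
       -9.89019172e-03, -5.32125723e-04]), 'tool_pos': array([0.52910605, 0.02288312, 0.01534141]), 'ee_rot': array([-3.14137582e+00, -1.50059691e-03, -2.26530685e-01]), 'wrist_force': array([ 0.64349612, -0.29069945, -0.35539809]), 'wrist_torque': array([ 0.02494705, -0.07674348,  0.00545558]), 'width': 0.030020984666857195}
```

View pics/t1.png

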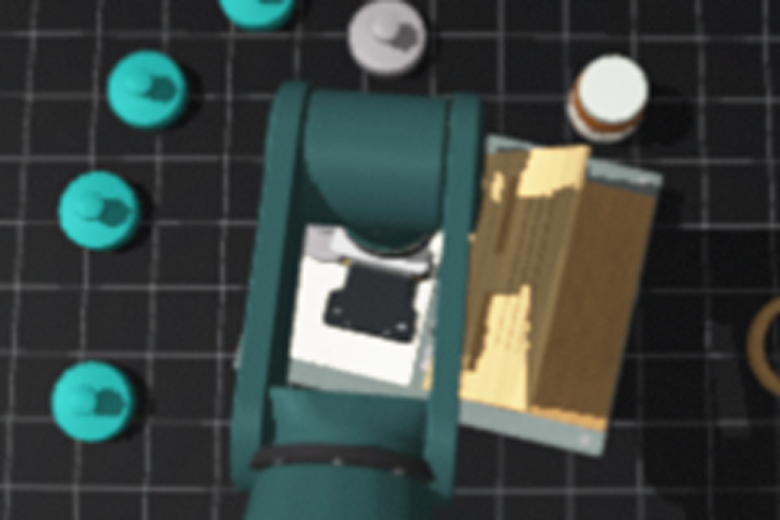

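View pics/w1.png

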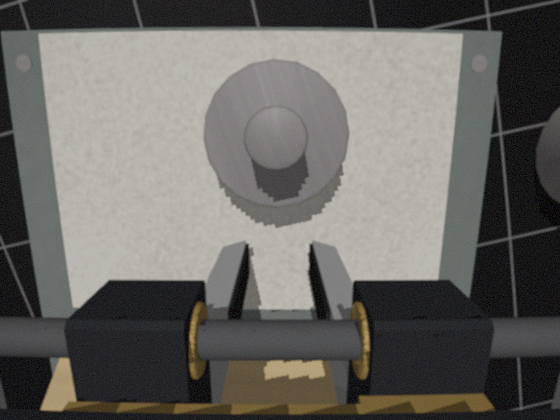

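The weight is centred between the fingertips (275,130). Now I push along the board's +y, slowly.

Request:
{"name": "arm_command", "arguments": {
  "plan": [
    [0.32,0.0018,0.0078,0,0],
    [0.32,0.0036,0.0156,0,0],
    [0.32,0.0054,0.0234,0,0],
    [0.32,0.0071,0.0312,0,0],
    [0.32,0.0089,0.039,0,0],
    [0.32,0.0107,0.0468,0,0],
    [0.32,0.0125,0.0546,0,0],
    [0.32,0.0143,0.0624,0,0],
    [0.32,0.0161,0.0702,0,0],
    [0.32,0.0178,0.078,0,0]
  ]
}}

```text
time: 5.25
tool_pos: [0.5465, 0.1014, 0.0149]
ee_rot: [3.141, -0.001, -0.226]
wrist_force: [-1.9, -6.1, 5.9]
width: 0.0301
```

```bash
python3 - <<'E'
from bench import *
import cv2
b=optics.snapshot("wrist")["image"][:,:,::-1]
cv2.imwrite("pics/w2.png",b)
E
```

```text
(no output)
```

View pics/w2.png

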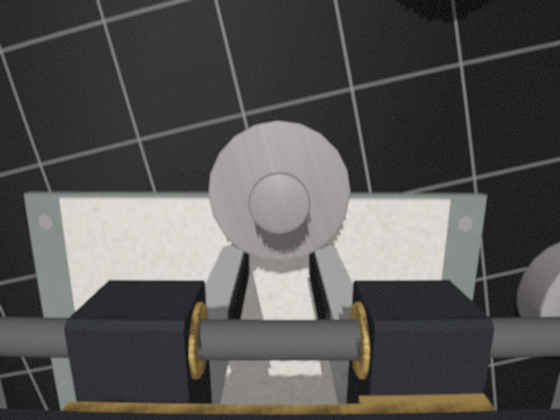

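The weight has slid straight and overhangs the edge, tilted slightly (280,190). I continue gently.

Request:
{"name": "arm_command", "arguments": {
  "plan": [
    [0.32,0.0011,0.0049,0,0],
    [0.32,0.0022,0.0097,0,0],
    [0.32,0.0033,0.0146,0,0],
    [0.32,0.0045,0.0195,0,0],
    [0.32,0.0056,0.0244,0,0],
    [0.32,0.0067,0.0292,0,0],
    [0.32,0.0074,0.0322,0,0],
    [0.32,0.0078,0.0341,0,0],
    [0.32,0.0078,0.0341,0,0]
  ]
}}

```text
time: 6.42
tool_pos: [0.5544, 0.1355, 0.0148]
ee_rot: [-3.141, -0.001, -0.226]
wrist_force: [-0.1, -1.5, -0.3]
width: 0.0299
```

```bash
python3 - <<'E'
from bench import *
import cv2
b=optics.snapshot("wrist")["image"][:,:,::-1]
cv2.imwrite("pics/w3.png",b)
E
```

```text
(no output)
```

View pics/w3.png

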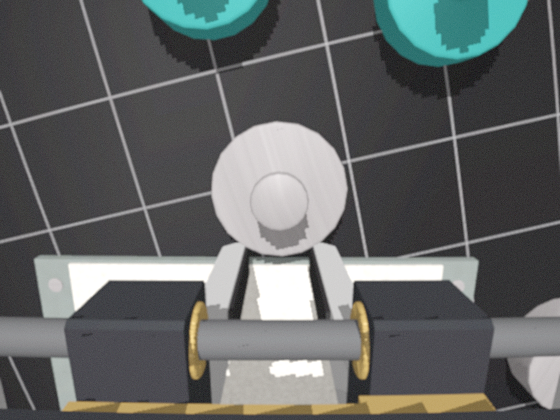

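Request:
{"name": "arm_command", "arguments": {
  "plan": [
    [0.32,-0.002,-0.0095,0,0],
    [0.32,-0.0045,-0.0195,0,0],
    [0.32,-0.0045,-0.0195,0.05,0],
    [0.32,-0.0045,-0.0195,0.11,0],
    [0.32,-0.0045,-0.0195,0.17,0],
    [0.32,-0.0045,-0.0195,0.22,0],
    [0.32,-0.018,-0.07,0.22,0],
    [0.32,-0.03,-0.12,0.22,0],
    [0.32,-0.045,-0.175,0.22,0],
    [0.32,-0.06,-0.23,0.22,0]
  ]
}}

```text
time: 7.72
tool_pos: [0.4933, -0.0962, 0.2346]
ee_rot: [-3.141, -0.001, -0.226]
wrist_force: [0.8, -0.2, -0.2]
width: 0.03
```

Request:
{"name": "arm_command", "arguments": {
  "plan": [
    [0.32,-0.0115,-0.036,0,0],
    [0.32,-0.023,-0.072,0,0],
    [0.32,-0.023,-0.072,0,0],
    [0.32,-0.023,-0.072,0,0]
  ]
}}

```text
time: 8.22
tool_pos: [0.4711, -0.1662, 0.2345]
ee_rot: [-3.141, -0.0, -0.226]
wrist_force: [-0.2, -0.2, 0.4]
width: 0.0299
```

```bash
python3 - <<'E'
from bench import *
from h import *
import cv2
print(robot.get_obs()["tool_pos"])
s=optics.snapshot("top"); t=optics.snapshot("side"); p=np.load("board.npy")
for d in finder.masks_of("weight","top"):
    v,u=np.nonzero(d["pixels"]); x=toplane(s,[[u.mean(),v.mean()]],.014)[0]
    dd=x[:2]-p[:2];C,S=np.cos(p[2]),np.sin(p[2]); print(d["p"],u.mean(),v.mean(),x[:2],C*dd[0]+S*dd[1],-S*dd[0]+C*dd[1])
cv2.imwrite("pics/t4.png",cv2.resize(s["image"][130:310,130:370,::-1],(780,585),interpolation=cv2.INTER_CUBIC))
cv2.imwrite("pics/s4.png",cv2.resize(t["image"][140:280,190:390,::-1],(800,560),interpolation=cv2.INTER_CUBIC))
E
```

```text
[ 0.47107749 -0.16622114  0.23454247]
0.92 199.55227272727274 211.46818181818182 [0.56084433 0.168352  ] 0.0133841636844282 0.19670100560268733
0.92 208.88262910798122 147.406103286385 [0.74216179 0.14910159] 0.19442644502604883 0.21838729080405336
0.77 175.3140311804009 177.4944320712695 [0.65529206 0.23908903] 0.08967018583922158 0.28672625577443245
0.69 158.55973451327435 273.3805309734513 [0.39321851 0.27292033] -0.1733457804649276 0.26123688301921044
0.63 160.17857142857142 214.59453781512605 [0.55151751 0.2758123 ] -0.019681718250940824 0.29937209720033475
```

View pics/t4.png

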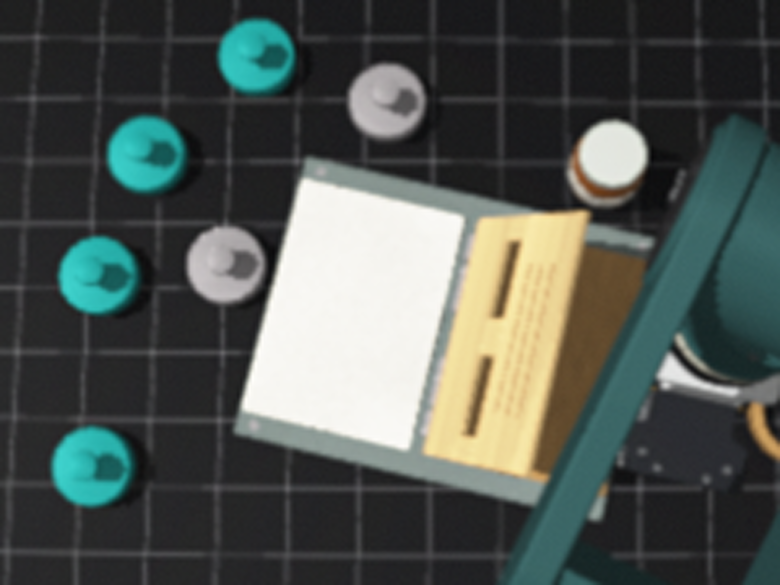

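View pics/s4.png

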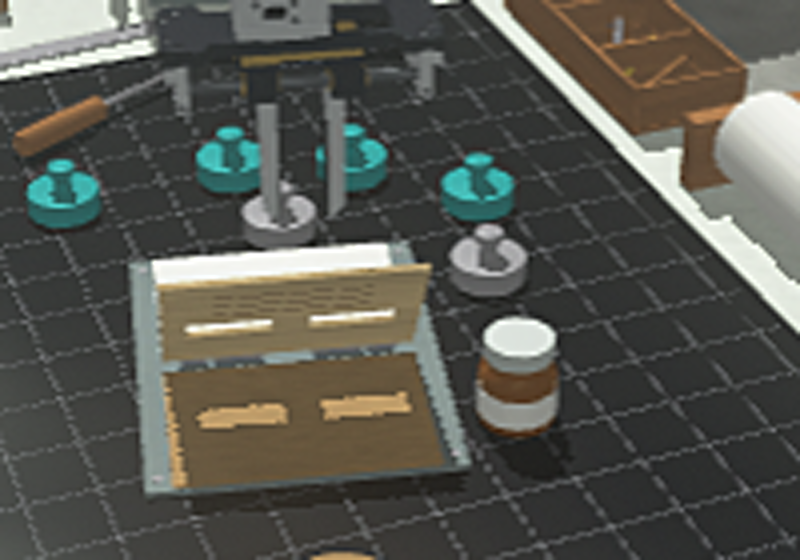

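The weight stands flat and upright on the table at board y ≈ 0.198 m (crop (225,265)), clear of the board and of the turquoise ones. The rest look unmoved. Next comes the leaf: lower the fingers on its -y side, then push.

Request:
{"name": "arm_command", "arguments": {
  "plan": [
    [0.32,0,0,-0.05,0],
    [0.32,0,0,-0.1,0],
    [0.32,0,0,-0.12,0],
    [0.32,0.004,0.019,-0.12,0],
    [0.32,0.009,0.039,-0.12,0],
    [0.32,0.0125,0.0546,-0.12,0],
    [0.32,0.016,0.07,-0.12,0],
    [0.32,0.0194,0.085,-0.12,0],
    [0.32,0.0194,0.085,-0.12,0]
  ]
}}

```text
time: 9.5
tool_pos: [0.4908, -0.0801, 0.1145]
ee_rot: [-3.14, -0.0, -0.224]
wrist_force: [-0.1, -0.5, 0.7]
width: 0.0302
```

Request:
{"name": "arm_command", "arguments": {
  "plan": [
    [0.32,0.003,0.013,0,0],
    [0.32,0.006,0.026,0,0],
    [0.32,0.009,0.039,0,0],
    [0.32,0.0118,0.0515,0,0],
    [0.32,0.0118,0.0515,0,0]
  ]
}}

```text
time: 10.12
tool_pos: [0.5023, -0.0286, 0.1142]
ee_rot: [-3.141, 0.001, -0.224]
wrist_force: [0.2, 0.2, 1.3]
width: 0.0299
```

```bash
python3 - <<'E'
from bench import *
import cv2
print(robot.get_obs()["tool_pos"])
s=optics.snapshot("side")
cv2.imwrite("pics/s5.png",cv2.resize(s["image"][140:280,190:390,::-1],(800,560),interpolation=cv2.INTER_CUBIC))
E
```

```text
[ 0.50228085 -0.02861335  0.11418867]
```

View pics/s5.png

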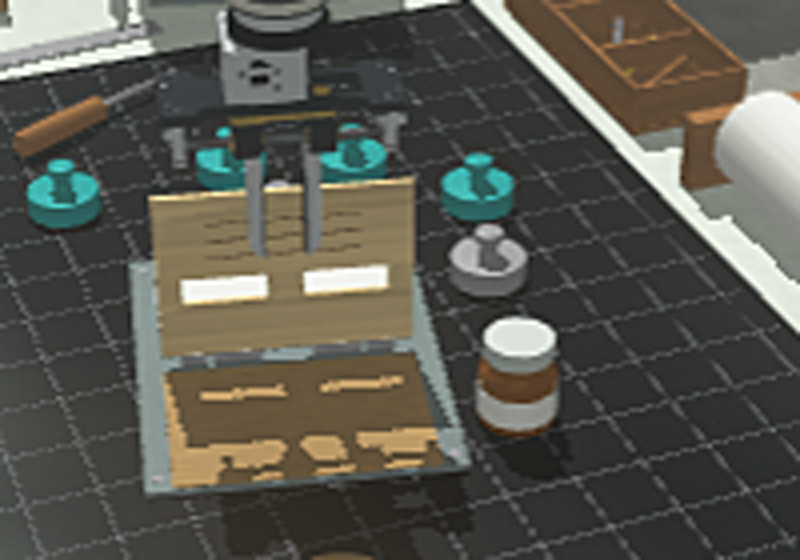

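The leaf is upright and the fingertips sit on its solid part above the slots. Now the arc over and down.

Request:
{"name": "arm_command", "arguments": {
  "plan": [
    [0.32,0.004,0.0175,-0.001,0],
    [0.32,0.008,0.035,-0.005,0],
    [0.32,0.0117,0.051,-0.012,0],
    [0.32,0.0152,0.0663,-0.0225,0],
    [0.32,0.018,0.079,-0.035,0],
    [0.32,0.0205,0.0897,-0.05,0],
    [0.32,0.0223,0.0975,-0.0665,0],
    [0.32,0.0234,0.1024,-0.084,0],
    [0.32,0.0239,0.1043,-0.098,0],
    [0.32,0.0239,0.1043,-0.102,0]
  ]
}}

```text
time: 11.42
tool_pos: [0.5256, 0.0744, 0.013]
ee_rot: [-3.142, 0.002, -0.226]
wrist_force: [-7.6, 1.3, 19.9]
width: 0.0302
```

Request:
{"name": "arm_command", "arguments": {
  "plan": [
    [0.32,0,0,-0.001,0],
    [0.32,0,0,-0.002,0],
    [0.32,0,0,-0.002,0]
  ]
}}

```text
time: 11.8
tool_pos: [0.5256, 0.0744, 0.0131]
ee_rot: [-3.141, 0.001, -0.226]
wrist_force: [-7.8, 0.7, 15.1]
width: 0.03
```

Contact is at z = 0.013 with about 15 N, which is the leaf's top when it lies flat. I lift off and check.

Request:
{"name": "arm_command", "arguments": {
  "plan": [
    [0.32,0,0,0.02,0],
    [0.32,0,0,0.06,0],
    [0.32,0,0,0.12,0],
    [0.32,0,0,0.18,0],
    [0.32,0,0,0.22,0],
    [0.32,-0.02,-0.06,0.22,0],
    [0.32,-0.05,-0.11,0.22,0],
    [0.32,-0.08,-0.16,0.22,0],
    [0.32,-0.1,-0.21,0.22,0],
    [0.32,-0.12,-0.26,0.22,0]
  ]
}}

```text
time: 13.05
tool_pos: [0.4049, -0.1874, 0.23]
ee_rot: [3.141, 0.0, -0.226]
wrist_force: [1.0, -0.7, -0.3]
width: 0.03
```

Request:
{"name": "arm_command", "arguments": {
  "plan": [
    [0.32,-0.03,-0.05,0,0],
    [0.32,-0.05,-0.1,0,0],
    [0.32,-0.05,-0.1,0,0],
    [0.32,-0.05,-0.1,0,0]
  ]
}}

```text
time: 13.55
tool_pos: [0.356, -0.2855, 0.2299]
ee_rot: [-3.14, 0.001, -0.227]
wrist_force: [-0.3, 0.7, 0.4]
width: 0.0303
```

```bash
python3 - <<'E'
from bench import *
from h import *
o=robot.get_obs(); print(o["tool_pos"],o["wrist_force"],o["time"])
s=optics.snapshot("top"); t=optics.snapshot("side"); p=np.load("board.npy")
def bd(l):
    C,S=np.cos(p[2]),np.sin(p[2]); return [p[0]+C*l[0]-S*l[1],p[1]+S*l[0]+C*l[1],l[2]]
out=[]
for cam_,(y0,y1,x0,x1),n in ((s,(130,310,130,370),"t6"),(t,(140,290,190,390),"s6")):
    k=3.25 if n=="t6" else 4
    im=cv2.resize(cam_["image"][y0:y1,x0:x1,::-1].copy(),None,fx=k,fy=k,interpolation=cv2.INTER_CUBIC)
    q=proj(cam_,[bd((a,b,.013)) for a,b in((-.1,.01),(-.1,.15),(.1,.15),(.1,.01))])
    cv2.polylines(im,[((q-[x0,y0]+.5)*k).astype(int)],True,(0,0,255),1)
    cv2.imwrite(f"pics/{n}.png",im)
E
```

```text
[ 0.35597305 -0.28547257  0.22990474] [-0.28027519  0.70619475  0.40446662] 13.55
```

View pics/t6.png

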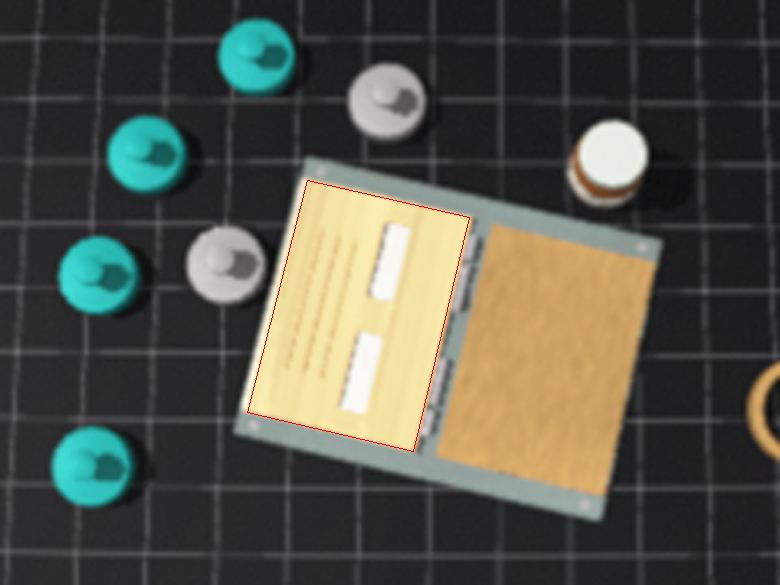

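View pics/s6.png

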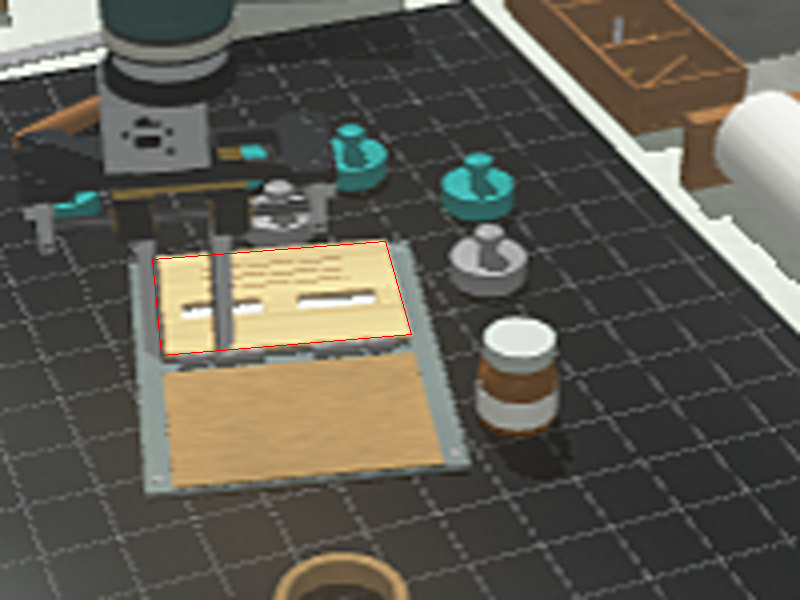

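The leaf lies flat on the card and matches the predicted flat outline in both views. The weight stands on the table at (225,265), and the others are where they were. The arm touches nothing, so I hand in.

```bash
python3 -c "
from bench import robot
print(robot.close_job())"
```

```text
the job is handed in; nothing more can be done
None
```

The job is handed in, at about 13.7 s on the robot's clock. `close_job` gave no verdict.

- **Weight:** I cradled the grey weight on the card between the part-open fingertips and slid it along the board's +y, off the edge. In the last top picture it stands upright on the table at board y ≈ 0.197–0.200 m. That leaves about 1 cm to the board edge and more to the nearest turquoise look-alike. It tilted briefly as it went over the 8 mm step, then stood flat.
- **Leaf:** I pushed it past upright and over the hinge, then pressed it down on the white card. The fingertips met it at z = 0.013 m with 15–20 N, which is the height of its top when flat. After lifting off, its outline matched the predicted flat outline in both the top and side pictures.
- **Other things:** The spare weight, glue jar and turquoise weights showed no visible change. The tape roll was only partly in the last pictures. I did not re-measure the mug or the awl, but the arm did not go near them.
- **Checks that disagreed:** The leaf's starting angle came out at about 0.99 rad from both its edge and its mask. One repeat search for the tape roll gave a false position on the board, which I ignored.

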